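Air the drying cage: press the sheet level, free the sagging bolt and hold the gate ajar

ROBOT

A 6-joint arm with a two-finger parallel gripper is mounted at the origin on the work surface. World frame = base frame: x ahead of the robot, y to its left, z up, the work surface at z = 0. Lengths are in m, angles in degrees, forces in N, time in s.
With the tool pointing down it reaches from about 0.35 to 0.725 m from the base axis. Payload 6 kg.
Tool frame: the origin (TCP) lies at the very end of the fingers, on their centre line; the grasp point (between the pads) lies 19 mm behind it; y points along the fingers, z is the direction in which the jaws open and shut, and the axes are right-handed (so a half turn about y gives the same grasp; the last joint's range is limited). The gripper opens to 85 mm and grips with 20 to 120 N. Pads are 22 mm wide; open, the fingers measure 114 mm over their backs; the gripper's body (76 mm by 85 mm) begins 54 mm behind the grasp point. The pads swing forward as they close: fully open they stand 13 mm farther back than shut.
Start: joints at [-50.896, 2.303, 4.859, 0, -92.561, -19.12], TCP at [0.205, -0.564, 0.231] pointing down, gripper open.
Joint ranges: [-146.85, 146.85], [-73.84, 115.35], [-62.03, 85.46], [-188.31, 113.3], [-161.28, -10.13], [-171.36, 171.36]. Speed limits (degrees/s): [147.25, 147.25, 172.46, 180, 180, 180].

INTERFACE

Orientations are given as [roll, pitch, yaw] about the fixed x, y, z axes, in that order (R = Rz(yaw) Ry(pitch) Rx(roll)).
In Python, from bench import monitor, cams, workorder gives the robot as it stands. The module is installed in compiled form; this text tells all that it offers.
- The arm moves only by the tool send_rows, never from a script. Its argument "increments" is a list of rows, each an object with "dp": the shift along the tool's x, y, z in m, a list of three; "yaw": the turn about the tool's y in degrees. In form: [{"dp": [tx, ty, tz], "yaw": yaw}, ...]. A call has exactly 10 rows; each row is the pose to reach, as a shift and turn from the pose commanded when the call began, along the tool's axes at that moment; what a row does not reach only later rows make up. A row lasts 1/12 s, in which the tool goes at most 41.7 mm and 7.16 degrees, less where a joint would pass 70% of its speed; a pose out of reach is approached as far as the arm can. A call with a gripper value outside its range is refused whole. "claw" is the closure, from 0 (fully open) to 1 (shut), set as the call begins (left out, the last holds). The fingers move at their own pace and stop on an object; "newtons" is the grip in N (left out, the last holds). Time passes only in rows, so rows that repeat a pose let the fingers close, or fill a call up. It gives the time, the measured TCP pose, the force and the opening at its end, in the units of the state.
- monitor.get_obs(): the state, without advancing time (a new reading comes with each control period).
- cams.grab_frame(name): name is "scene" or "top" or "wrist"; returns the picture (480x640x3 uint8, red, green, blue); there is no depth.
- cams.camera_params(name): a dict with "fovy" (degrees; the focal length in pixels is half the picture's height over the tangent of half this angle, whatever the lens; pixels are square), "cx", "cy" (the principal point, pixels), "world_to_cam" (4x4, takes a point from world to camera coordinates); the wrist camera has in their place "T_tool_cam" (4x4, takes a point from camera to tool coordinates, whose origin is the TCP and whose axes are the tool frame's). Camera axes: x right, y down, z forward; pixel columns grow to the right and rows downward; lengths in m; the calibration is good to about 2 mm. The wrist camera is an equidistant fisheye: a pixel r from the principal point sees the ray r / f radians off the axis. A picture is of the moment at which its call begins: read the wrist's pose just before it. camera_params takes no time and is no camera call.
- workorder.finish_job(): hands the job in, once; it reports no verdict.
The state is a dict: "time": time; "qpos": joint angles; "dq": joint speeds; "tau": joint torques, N m; "eef_pos": TCP position; "tool_rot": TCP orientation; "contact_force": force on the tool from outside, world axes, zero at the start; "ft_torque": the same for the moment, N m; "opening": finger opening in m.
Only numpy, scipy, OpenCV 4.12 (cv2) and the standard library are available. Lean on these libraries where they do the work, as an engineer would, in place of code of your own. Each camera call takes 0.05 s, during which the arm holds its last target.

TASK

The glued slice model in the small wire drying cage needs airing. First press the tilted plywood sheet in the tray before the gate down past its spring catch until it lies level in the tray, so that the gate can pass over it; then lift the cage's sagging barrel bolt over the bent lip of its keeper while pulling it back clear of the keeper, and swing the sprung gate open to about 25 degrees. The program finishes while the gripper is still holding the gate there, at rest, without the gate having struck the sheet and with everything else on the desk left where it was.

Things in the scene. Friction and masses are not known exactly. Their poses are not given: they have to be found in the camera images.
- sheet_center (a point): Centre of the loose plywood sheet, 90 x 90 x 8 mm, z axis = its upper normal. It starts tilted by about 0.15 rad in the tray: its +x edge (the one nearest the gate) rides up on the tray's spring roller catch, the opposite edge lies in the tray. Seated level, the sheet's upper face is 12 mm above the desk, flush with the tray's rim.
- sheet_edge (a point): Where to press: on the upper face of the same sheet, in the middle of its raised side, 15 mm in from the raised edge. About 6 to 8 N straight down pushes the roller aside and the sheet snaps down 13 mm; the roller then stays against its edge.
- tray_center (a point): Centre of the fixed wooden tray's rim plane, 12 mm above the desk; outside 108 x 108 mm, recess 92 x 92 mm, 8 mm deep. Its x axis points towards the gate, to the spring catch: a steel roller 12 mm thick, 34 mm long, 48 mm from the centre, top 19 mm above the desk, with a small housing behind. The tray stands before the gate, under its sweep.
- gate_hinge (a point): Fixed point on the gate's vertical hinge axis at its upper edge, 140 mm above the desk. x points into the cage, away from the robot; y along the shut gate from free end to hinge. Gate: plywood and wire, 250 mm wide from the hinge towards -y, 20 mm thick, lower edge 21 mm above the desk; it opens towards the robot (-x). Cage behind it 340 mm wide, 200 deep, 140 high.
- gate (a joint): Opening angle of the gate about its hinge, rad: 0 shut, growing as the free end swings out towards the robot, up to 1.3. A spring shuts it again (about 0.3 N m when shut, 0.7 N m at 0.45 rad), so it must be held. While the bolt's nose is in the keeper it cannot open.
- bolt_handle (a point): Grasp point on the bolt's upright handle, a round steel post 14 mm thick: 17 mm below its top, 73 mm above the gate's top edge sagged, 165 mm from the hinge (less the bolt's travel). Free all round down to 25 mm below this point; bolt guides on the gate, 46 mm high, stand 95 mm hingewards and 38 mm towards the free end. Its x is the gate's normal (into the cage), y runs along the bolt to the hinge.
- bolt (a joint): Travel of the bolt along its guides towards the hinge, m: about 0 to 0.004 at the start (home in the keeper), up to 0.045 drawn back. Sagged, it stops against the keeper's lip at 0.009. Drawn 0.032 or more, it is well clear of the keeper and the gate can swing. Friction about 1 N.
- bolt_lift (a joint): How far the bolt is lifted straight up in its worn guides, m: 0 sagged, at most 0.016. It falls back by its own weight (1 to 3 N). At least 0.010 is needed for the nose to pass over the keeper's lip.
- bolt_nose (a point): Lower end of the turned-down nose at the bolt's free end (12 x 10 mm, hanging 10 mm below the rod, which is 12 mm thick).
- keeper_lip (a point): Middle of the upper edge of the keeper's bent-up lip, 5 mm thick along the bolt, 11.5 mm above the post top on which the fixed steel keeper sits; the sagged nose hangs behind it, away from the gate, between two cheeks 30 mm high.
- tape: Bystander: roll of tape, 90 mm across, 24 mm high, lying flat (origin centre of underside).
- clamp: Bystander: small black spring clamp lying flat, about 90 x 40 x 14 mm.
- mouse: Bystander: black computer mouse, 105 x 58 x 33 mm.
- glue: Bystander: glue bottle, 52 mm thick, 130 mm high.
- mug: Bystander: white mug, 80 mm across, 90 mm high.
- slices: Bystander: pile of round plywood slices, 100 mm across, 36 mm high.
- sander: Bystander: cork sanding block, 110 x 60 x 35 mm.
Mind the look-alikes: they are no part of the job. Of the things shaped like the part that bears sheet_center, the wooden one is meant. Of the things shaped like the part that bears tray_center, the wooden one is meant.

How it is judged (in metres and radians):
On the way, in this order (a step that is already met when the one before it is completed fails the run):
1. the sheet lies level and fully down in the tray while the gate is still shut (angle between sheet_center's own z axis and vertical below 0.04 rad and height (world z) of sheet_center below 0.0105 m and z of sheet_center in the frame of tray_center above -0.007 m and horizontal distance between sheet_center and tray_center below 0.006 m and value of joint gate below 0.06 rad), for 0.2 s.
2. the bolt is drawn back clear of the keeper (value of joint bolt above 0.025 m), for 0.05 s.
At the end, for the whole second after the job is handed in: Gate at rest (below 0.06 rad/s), 0.31 to 0.58 rad open (18 to 33 degrees), held by the fingers on the gate or its bolt (force above 1 N); sheet level within 0.04 rad, its centre below 10.5 mm above the desk and within 6 mm of the tray's centre (value of joint gate between 0.31 and 0.58 rad and velocity of joint gate between -0.06 and 0.06 rad/s and contact force between the fingers and gate above 1 N and angle between sheet_center's own z axis and vertical below 0.04 rad and height (world z) of sheet_center below 0.0105 m and horizontal distance between sheet_center and tray_center below 0.006 m); the arm keeps its last pose, push and grip.
It fails at once if the gate strikes the sheet (contact force between gate and sheet above 0.5 N).
It fails at once if a bystander is moved by more than 15 mm (distance of any of tape, clamp, mouse, glue, mug, slices, sander from where it was at the start of the episode above 0.015 m).
It also fails if it takes over 48 s, if anything falls off the work surface, if the arm or the gripper's body presses on something with over 40 N, if the wrist force passes 120 N, or if a joint passes its speed limit or range.

## Working session

There is one attempt and no reset: what is moved stays moved. The work goes in short steps, Python scripts to look and compute and a tool call to move; the robot and the scene stay as the last step left them, time stands still between calls to the robot, and variables do not carry over. Pictures are saved under pics/ and viewed, and the job is handed in when it is done.

Besides the shell and the picture viewer there is one more tool, called after "Emit:" in YAML: its name, and indented under it one key for each argument. send_rows: Moves the arm, as the interface text tells. Its arguments: {"type":"object","properties":{"increments":{"type":"array","items":{"type":"object","properties":{"dp":{"type":"array","items":{"type":"number"}},"yaw":{"type":"number"}}}},"claw":{"type":"number"},"newtons":{"type":"number"}},"required":["increments"]}

```bash
mkdir -p pics; ls; python3 - <<'E'
from bench import monitor, cams
import cv2
print(monitor.get_obs())
for n in ["scene","top","wrist"]:
    im=cams.grab_frame(n); cv2.imwrite(f"pics/{n}0.png",im[:,:,::-1]); print(n,cams.camera_params(n))
E
```

```text
pics
{'time': 0.0, 'qpos': array([-5.08969552e+01,  2.33845113e+00,  4.80268077e+00, -2.72118842e-02,
       -9.25608055e+01, -1.91196637e+01]), 'dq': array([-0.04128443,  0.09598377, -0.00274806,  0.00626965,  0.16277216,
       -0.06831107]), 'tau': array([ 2.92959330e-04, -3.68209934e+01,  3.47416198e+01,  6.93256482e+00,
       -5.36408188e-03,  1.16261339e-05]), 'eef_pos': array([ 0.20502211, -0.5635415 ,  0.23028208]), 'tool_rot': array([-8.98998471e+01,  5.94554151e-03,  1.99845792e+01]), 'contact_force': array([ 0.69125883, -0.30601866,  0.61758274]), 'ft_torque': array([-6.15947655e-03,  4.82684620e-03,  5.24016647e-06]), 'opening': 0.0854303544274362}
scene {'fovy': 52.43110954565962, 'cx': 321.3096328223501, 'cy': 241.2272467679532, 'world_to_cam': array([[ 0.59397902,  0.80444202,  0.00787107, -0.23402627],
       [ 0.57538583, -0.41797123, -0.70301578, -0.16648821],
       [-0.56224556,  0.42210553, -0.71113069,  1.61863902],
       [ 0.        ,  0.        ,  0.        ,  1.        ]])}
top {'fovy': 50.50314092869767, 'cx': 313.9362052689018, 'cy': 231.8704845862864, 'world_to_cam': array([[ 0.0181232 , -0.99981019,  0.0071506 , -0.06480178],
       [-0.9970527 , -0.01860553, -0.07442952,  0.47580233],
       [ 0.07454843, -0.00578062, -0.99720064,  1.46847069],
       [ 0.        ,  0.        ,  0.        ,  1.        ]])}
wrist {'fovy': 65.70646984690485, 'cx': 317.03093220319215, 'cy': 241.99457519047152, 'T_tool_cam': array([[ 4.86193403e-05,  9.63853455e-01,  2.66432946e-01,
        -6.76914542e-02],
       [ 3.86347967e-05, -2.66432948e-01,  9.63853455e-01,
        -1.41440420e-01],
       [ 9.99999998e-01, -3.65683364e-05, -5.01920765e-05,
        -1.94196214e-04],
       [ 0.00000000e+00,  0.00000000e+00,  0.00000000e+00,
         1.00000000e+00]])}
```

View pics/scene0.png

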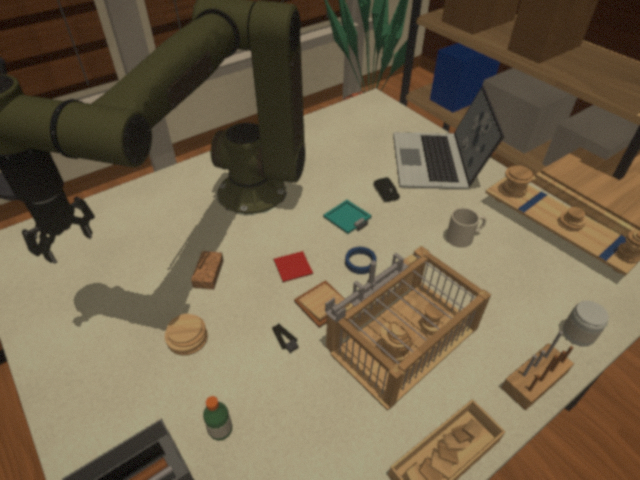

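View pics/top0.png

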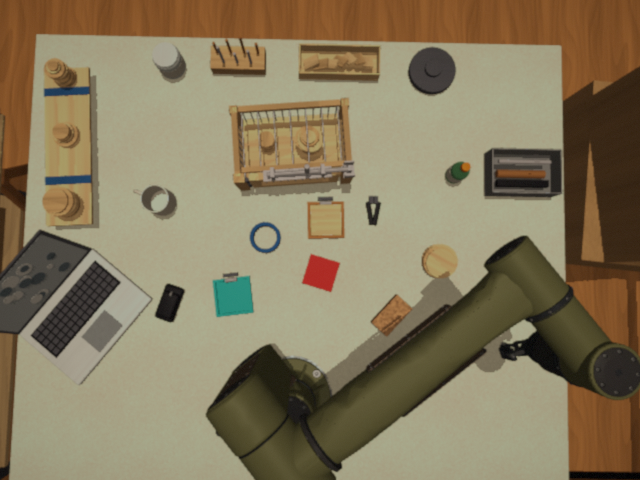

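View pics/wrist0.png

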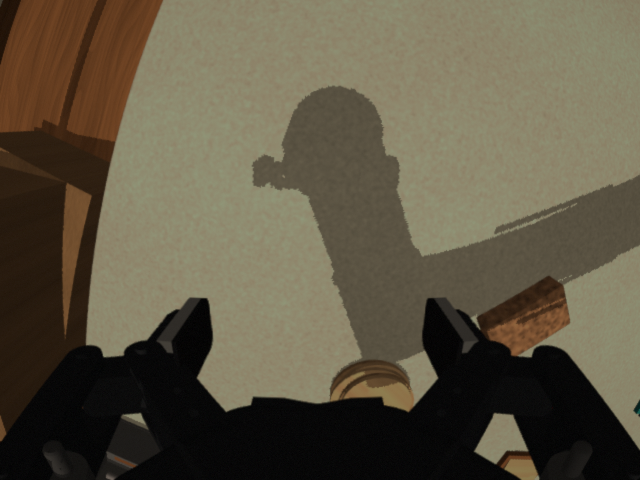

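The top view shows three candidates. The wooden tray with its sheet is at top (326,219), with its catch at (325,199) facing the gate. The teal tray is at (234,296) and the red sheet at (321,273); both are look-alikes. The wooden one fits the description. I'll enlarge crops to confirm.

```bash
python3 - <<'E'
import cv2
a=cv2.imread("pics/top0.png")[90:250,215:395]; cv2.imwrite("pics/c_top.png",cv2.resize(a,None,fx=4.4,fy=3.7*4.4/4.4,interpolation=cv2.INTER_CUBIC)[:600])
a=cv2.imread("pics/top0.png")[140:250,270:400]; cv2.imwrite("pics/c_top.png",cv2.resize(a,None,fx=5,fy=5,interpolation=cv2.INTER_CUBIC))
a=cv2.imread("pics/scene0.png")[235:365,280:440]; cv2.imwrite("pics/c_scene.png",cv2.resize(a,None,fx=4.5,fy=4.5,interpolation=cv2.INTER_CUBIC))
E
```

```text
(no output)
```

View pics/c_top.png

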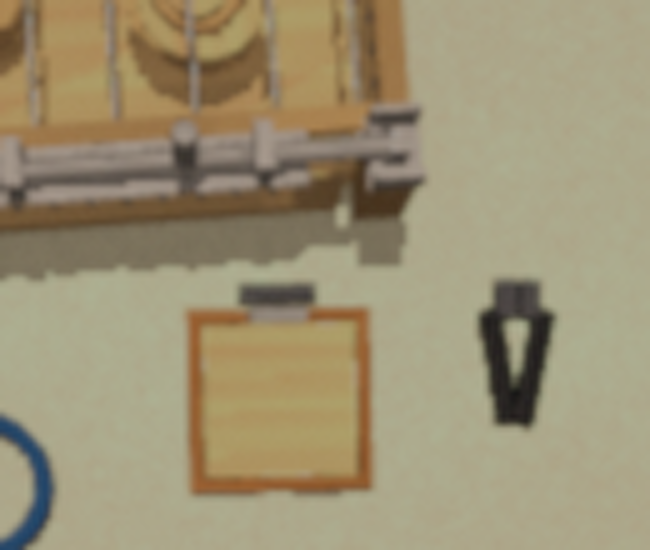

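View pics/c_scene.png

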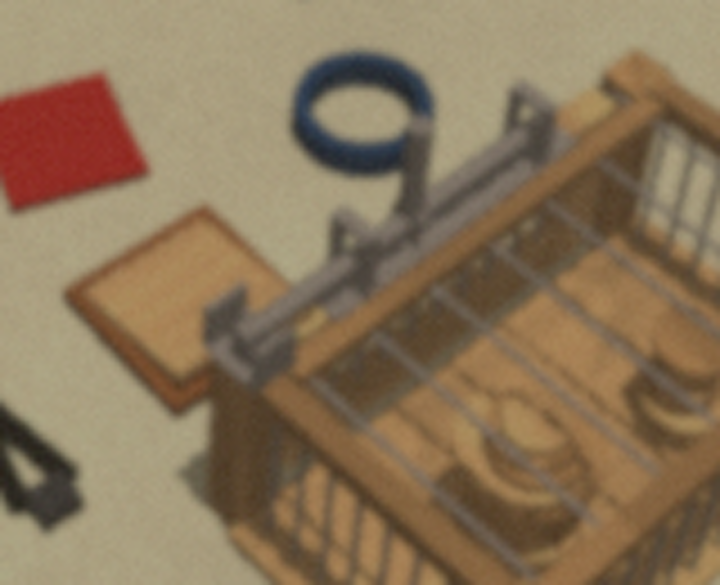

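```bash
cat > h.py <<'E'
import numpy as np
from bench import cams
def ray(n,u,v):
    c=cams.camera_params(n); f=240/np.tan(np.radians(c['fovy']/2))
    T=np.array(c['world_to_cam']);R=T[:3,:3];t=T[:3,3]
    d=np.array([(u-c['cx'])/f,(v-c['cy'])/f,1]); return -R.T@t, R.T@d
def plane(n,u,v,z):
    o,d=ray(n,u,v); return o+d*(z-o[2])/d[2]
def two(a,b):
    o1,d1=ray(*a);o2,d2=ray(*b)
    s=np.linalg.lstsq(np.c_[d1,-d2],o2-o1,rcond=None)[0]
    p,q=o1+d1*s[0],o2+d2*s[1]; return (p+q)/2,np.linalg.norm(p-q)
def proj(n,p):
    c=cams.camera_params(n); f=240/np.tan(np.radians(c['fovy']/2)); T=np.array(c['world_to_cam'])
    q=T[:3,:3]@np.array(p)+T[:3,3]; return q[:2]/q[2]*f+[c['cx'],c['cy']]
E
python3 - <<'E'
from h import *
np.set_printoptions(precision=4,suppress=True)
ct=lambda u,v:(u/5+270,v/5+140)
cs=lambda u,v:(u/4.5+280,v/4.5+235)
P=[plane('top',*ct(*p),0.012) for p in [(188,312),(370,310),(372,490),(192,492)]]
print(np.array(P),np.mean(P,0))
P=[plane('scene',*cs(*p),0.012) for p in [(205,207),(66,293),(178,405)]]
print(np.array(P),'centre',(P[0]+P[2])/2)
print('handle top plane',plane('top',*ct(184,130),0.23),plane('scene',*cs(420,122),.23), two(('top',*ct(184,130)),('scene',*cs(420,122))))
print('rod', plane('top',*ct(25,165),0.16),plane('top',*ct(370,147),0.16))
print('cage edges front top', plane('top',*ct(0,212),.14),plane('top',*ct(340,207),.14))
E
```

```text
[[ 0.564  -0.0358  0.012 ]
 [ 0.5673 -0.1431  0.012 ]
 [ 0.461  -0.1457  0.012 ]
 [ 0.4579 -0.0402  0.012 ]] [ 0.5126 -0.0912  0.012 ]
[[ 0.4652 -0.0383  0.012 ]
 [ 0.4697 -0.1434  0.012 ]
 [ 0.572  -0.1371  0.012 ]] centre [ 0.5186 -0.0877  0.012 ]
handle top plane [ 0.6277 -0.0338  0.23  ] [ 0.6288 -0.0312  0.23  ] (array([ 0.6284, -0.0327,  0.2305]), np.float64(0.0026884892657047348))
rod [0.6215 0.0513 0.16  ] [ 0.6348 -0.1324  0.16  ]
cage edges front top [0.5994 0.0656 0.14  ] [ 0.6057 -0.1179  0.14  ]
```

Confirmed: the wooden tray and the wooden sheet with the roller catch stand before the gate. I'm moving over the tray area with the fingers shut.

Emit:
send_rows:
  increments:
    - {"dp":[0.01,-0.005,0.009],"yaw":1}
    - {"dp":[0.03,-0.01,0.028],"yaw":2}
    - {"dp":[0.06,-0.02,0.055],"yaw":4}
    - {"dp":[0.09,-0.03,0.083],"yaw":6}
    - {"dp":[0.12,-0.03,0.11],"yaw":8}
    - {"dp":[0.15,-0.03,0.138],"yaw":10}
    - {"dp":[0.18,-0.03,0.166],"yaw":12}
    - {"dp":[0.21,-0.03,0.193],"yaw":14}
    - {"dp":[0.23,-0.03,0.212],"yaw":16}
    - {"dp":[0.25,-0.03,0.23],"yaw":18}
  claw: 1
  newtons: 60

```text
time: 0.98
eef_pos: [0.3619, -0.2603, 0.2613]
tool_rot: [-90.0, -0.0, 2.0]
contact_force: [0.6, -0.3, -0.5]
opening: 0.0001
```

Emit:
send_rows:
  increments:
    - {"dp":[0.01,0,0.02],"yaw":0}
    - {"dp":[0.025,0,0.045],"yaw":0}
    - {"dp":[0.04,0,0.07],"yaw":0}
    - {"dp":[0.055,0,0.1],"yaw":0}
    - {"dp":[0.07,0,0.125],"yaw":0}
    - {"dp":[0.085,0,0.15],"yaw":0}
    - {"dp":[0.094,0,0.165],"yaw":0}
    - {"dp":[0.094,0,0.167],"yaw":0}
    - {"dp":[0.094,0,0.167],"yaw":0}
    - {"dp":[0.094,0,0.167],"yaw":0}

```text
time: 1.82
eef_pos: [0.4493, -0.0924, 0.2613]
tool_rot: [-90.0, 0.0, 2.0]
contact_force: [-0.3, -0.3, -0.0]
opening: -0.0003
```

```bash
python3 - <<'E'
from bench import monitor, cams
import cv2
o=monitor.get_obs();print(o['eef_pos'],o['tool_rot'],o['contact_force'])
cv2.imwrite("pics/wrist1.png",cams.grab_frame("wrist")[:,:,::-1])
E
```

```text
[ 0.44933759 -0.09237166  0.26125747] [-9.00057930e+01  1.55256019e-02  1.99850003e+00] [-0.29376827 -0.32636542 -0.00188881]
```

View pics/wrist1.png

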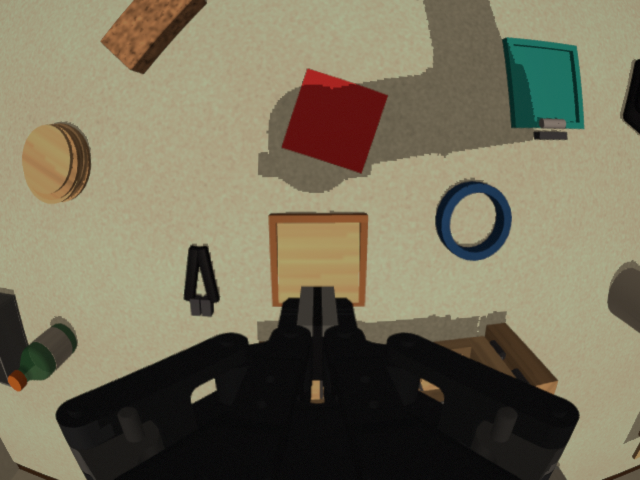

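The wrist view shows the wooden tray with its robot-side rim from (269,213) to (368,213), its sides running to about y=305, and the catch hidden by the fingers.

```bash
cat >> h.py <<'E'
from scipy.spatial.transform import Rotation as Ro
def wplane(obs,u,v,z):
    c=cams.camera_params('wrist'); f=240/np.tan(np.radians(c['fovy']/2))
    a=np.array([u-c['cx'],v-c['cy']]); r=np.hypot(*a); th=r/f
    d=np.r_[a/r*np.sin(th),np.cos(th)]; T=np.array(c['T_tool_cam'])
    R=Ro.from_euler('xyz',obs['tool_rot'],degrees=True).as_matrix()
    o=R@T[:3,3]+obs['eef_pos']; w=R@T[:3,:3]@d
    return o+w*(z-o[2])/w[2]
E
python3 - <<'E'
from h import *
from bench import monitor
import cv2
o=monitor.get_obs()
P=np.array([wplane(o,*p,.012) for p in [(269,213),(368,213),(273,305),(365,305)]]);print(P.round(4))
a=cv2.imread("pics/wrist1.png")[200:320,255:385]
cv2.imwrite("pics/c_w1.png",cv2.resize(a,None,fx=5,fy=5,interpolation=cv2.INTER_CUBIC))
E
```

```text
[[ 0.4591 -0.1444  0.012 ]
 [ 0.4554 -0.0379  0.012 ]
 [ 0.5674 -0.1402  0.012 ]
 [ 0.5638 -0.0333  0.012 ]]
```

View pics/c_w1.png

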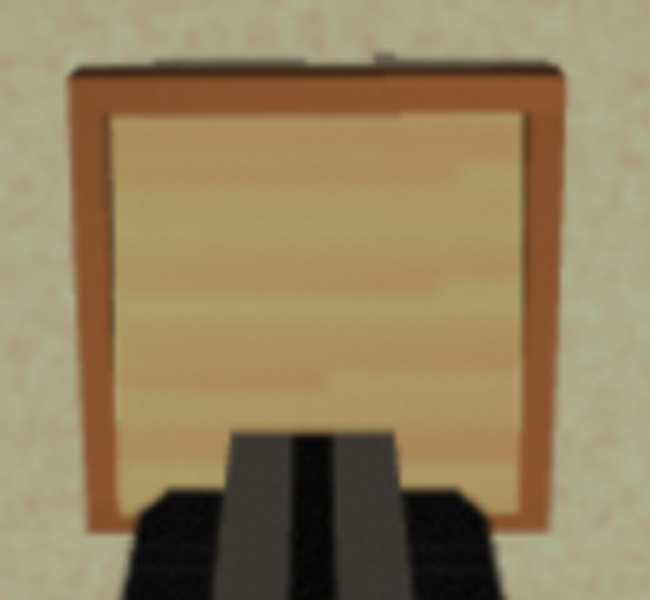

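Emit:
send_rows:
  increments:
    - {"dp":[0.03,0,0],"yaw":0}
    - {"dp":[0.06,0.01,0],"yaw":0}
    - {"dp":[0.08,0.04,0],"yaw":0}
    - {"dp":[0.088,0.08,0],"yaw":0}
    - {"dp":[0.088,0.12,0],"yaw":0}
    - {"dp":[0.088,0.155,0],"yaw":0}
    - {"dp":[0.088,0.185,0],"yaw":0}
    - {"dp":[0.088,0.205,0],"yaw":0}
    - {"dp":[0.088,0.215,0],"yaw":0}
    - {"dp":[0.088,0.215,0],"yaw":0}

```text
time: 2.7
eef_pos: [0.5358, -0.09, 0.044]
tool_rot: [-90.0, 0.2, 1.9]
contact_force: [-0.1, -0.2, 0.2]
opening: 0.0001
```

```bash
python3 - <<'E'
from bench import monitor, cams
import cv2
o=monitor.get_obs();print(o['eef_pos'],o['tool_rot'],o['contact_force'])
a=cams.grab_frame("scene")[235:365,280:440,::-1]
cv2.imwrite("pics/s2.png",cv2.resize(a,None,fx=4.5,fy=4.5,interpolation=cv2.INTER_CUBIC))
E
```

```text
[ 0.53584938 -0.0900438   0.04397149] [-90.00655289   0.23720274   1.89665312] [-0.12762378 -0.15744153  0.22366779]
```

View pics/s2.png

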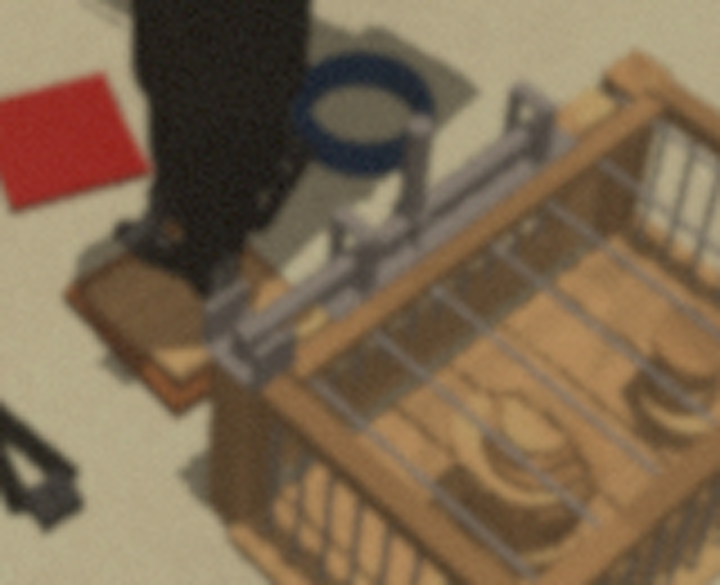

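The gripper is over the raised side of the sheet at crop (230,260), clear of the gate and the tape. Next I press down to about z=16 mm.

Emit:
send_rows:
  increments:
    - {"dp":[0,0.005,0],"yaw":0}
    - {"dp":[0,0.01,0],"yaw":0}
    - {"dp":[0,0.014,0],"yaw":0}
    - {"dp":[0,0.017,0],"yaw":0}
    - {"dp":[0,0.02,0],"yaw":0}
    - {"dp":[0,0.022,0],"yaw":0}
    - {"dp":[0,0.024,0],"yaw":0}
    - {"dp":[0,0.026,0],"yaw":0}
    - {"dp":[0,0.028,0],"yaw":0}
    - {"dp":[0,0.028,0],"yaw":0}

```text
time: 3.58
eef_pos: [0.5376, -0.089, 0.0179]
tool_rot: [-90.0, -0.0, 2.0]
contact_force: [-0.4, -0.2, 0.0]
opening: 0.0001
```

Emit:
send_rows:
  increments:
    - {"dp":[0,0.001,0],"yaw":0}
    - {"dp":[0,0.002,0],"yaw":0}
    - {"dp":[0,0.003,0],"yaw":0}
    - {"dp":[0,0.004,0],"yaw":0}
    - {"dp":[0,0.005,0],"yaw":0}
    - {"dp":[0,0.006,0],"yaw":0}
    - {"dp":[0,0.007,0],"yaw":0}
    - {"dp":[0,0.0075,0],"yaw":0}
    - {"dp":[0,0.0075,0],"yaw":0}
    - {"dp":[0,0.0075,0],"yaw":0}

```text
time: 4.42
eef_pos: [0.5376, -0.089, 0.0121]
tool_rot: [-90.0, -0.0, 2.0]
contact_force: [-4.5, 2.6, 8.8]
opening: -0.0002
```

Emit:
send_rows:
  increments:
    - {"dp":[0,0.001,0],"yaw":0}
    - {"dp":[0,0.0015,0],"yaw":0}
    - {"dp":[0,0.0015,0],"yaw":0}
    - {"dp":[0,0.0,0],"yaw":0}
    - {"dp":[0,-0.01,0],"yaw":0}
    - {"dp":[-0.01,-0.04,0],"yaw":0}
    - {"dp":[-0.03,-0.08,0],"yaw":0}
    - {"dp":[-0.06,-0.12,0],"yaw":0}
    - {"dp":[-0.09,-0.16,0],"yaw":0}
    - {"dp":[-0.11,-0.2,0],"yaw":0}

```text
time: 5.25
eef_pos: [0.4366, -0.0927, 0.1924]
tool_rot: [-90.0, 0.1, 2.0]
contact_force: [2.3, 0.2, 0.3]
opening: -0.0002
```

Emit:
send_rows:
  increments:
    - {"dp":[-0.01,-0.01,0],"yaw":0}
    - {"dp":[-0.02,-0.02,0],"yaw":0}
    - {"dp":[-0.02,-0.03,0],"yaw":0}
    - {"dp":[-0.02,-0.03,0],"yaw":0}
    - {"dp":[-0.02,-0.03,0],"yaw":0}
    - {"dp":[-0.02,-0.03,0],"yaw":0}
    - {"dp":[-0.02,-0.03,0],"yaw":0}
    - {"dp":[-0.02,-0.03,0],"yaw":0}
    - {"dp":[-0.02,-0.03,0],"yaw":0}
    - {"dp":[-0.02,-0.03,0],"yaw":0}
  claw: 0.35

```text
time: 6.08
eef_pos: [0.4187, -0.0932, 0.2208]
tool_rot: [-90.0, 0.1, 2.0]
contact_force: [0.5, 0.7, 0.0]
opening: 0.0553
```

```bash
python3 - <<'E'
from bench import monitor, cams
import cv2
o=monitor.get_obs();print(o['eef_pos'],o['tool_rot'],o['contact_force'],o['opening'],o['time'])
s=cams.grab_frame("scene")[...,::-1]; cv2.imwrite("pics/s3f.png",s)
t=cams.grab_frame("top")[...,::-1]; cv2.imwrite("pics/t3f.png",t)
w=cams.grab_frame("wrist")[...,::-1]; cv2.imwrite("pics/w3f.png",w)
cv2.imwrite("pics/s3.png",cv2.resize(s[235:365,280:440],None,fx=4.5,fy=4.5,interpolation=cv2.INTER_CUBIC))
cv2.imwrite("pics/t3.png",cv2.resize(t[140:250,240:400],None,fx=5,fy=5,interpolation=cv2.INTER_CUBIC))
E
```

```text
[ 0.41873373 -0.09318305  0.22075833] [-9.00074907e+01  6.04831877e-02  1.98294525e+00] [0.46592779 0.70599736 0.04109006] 0.055312348083565825 6.0833
```

View pics/s3.png

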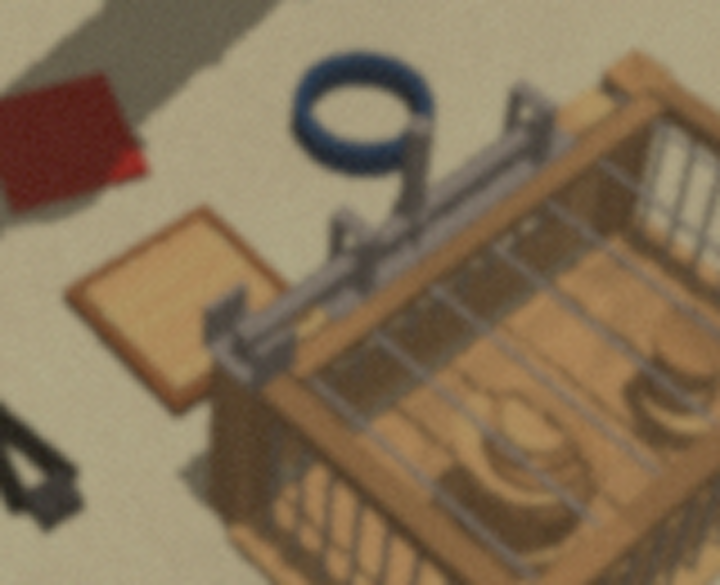

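View pics/t3.png

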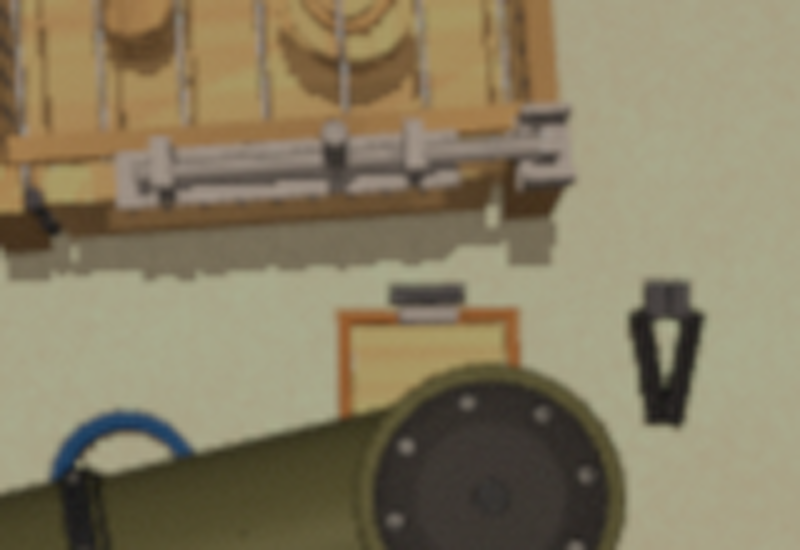

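View pics/w3f.png

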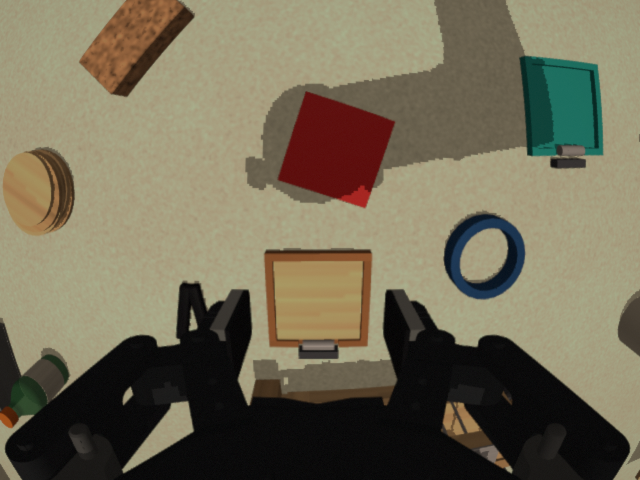

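The sheet is now flush, with the rim visible all round (scene crop). The handle top is at top crop (335,128) and the guide tops are at (160,145) and (415,122). Now the bolt direction and handle pose.

```bash
python3 - <<'E'
from h import *
ct=lambda u,v:(u/5+240,v/5+140)
cs=lambda u,v:(u/4.5+280,v/4.5+235)
def ang(a,b): d=a-b; return np.degrees(np.arctan2(-d[0],d[1]))
a,b=plane('top',*ct(160,145),.186),plane('top',*ct(415,122),.186);print(a,b,ang(a,b))
a,b=plane('top',*ct(0,150),.14),plane('top',*ct(560,112),.14);print(ang(a,b))
a,b=plane('top',*ct(140,228),.135),plane('top',*ct(440,200),.135);print(ang(a,b))
a,b=two(('top',*ct(160,145)),('scene',*cs(527,90)))[0],two(('top',*ct(415,122)),('scene',*cs(345,215)))[0];print(a,b,ang(a,b))
print(two(('top',*ct(335,128)),('scene',*cs(421,120))))
w=np.array([0,0,0.0])
for p in [(0.628,-0.033,.23),(0.628,-0.033,.16)]: print(proj('top',p),proj('scene',p))
import cv2
t=cv2.imread('pics/t3f.png'); cv2.imwrite("pics/t3b.png",cv2.resize(t[150:190,280:350],None,fx=11,fy=11,interpolation=cv2.INTER_CUBIC))
t=cv2.imread('pics/s3f.png'); cv2.imwrite("pics/s3b.png",cv2.resize(t[250:300,340:410],None,fx=11,fy=11,interpolation=cv2.INTER_CUBIC))
E
```

```text
[0.62699435 0.05746596 0.186     ] [ 0.64177931 -0.07556867  0.186     ] 6.341610733796202
5.054421313967485
6.496127592566551
[0.62351238 0.05470131 0.19499647] [ 0.63659556 -0.07837187  0.19950841] 5.615028367809846
(array([ 0.62905579, -0.03308256,  0.23280702]), np.float64(0.0030101375356200947))
[306.50534658 165.85791716] [372.49223858 262.26068246]
[306.7000549  171.21146753] [370.01703882 282.42081604]
```

View pics/t3b.png

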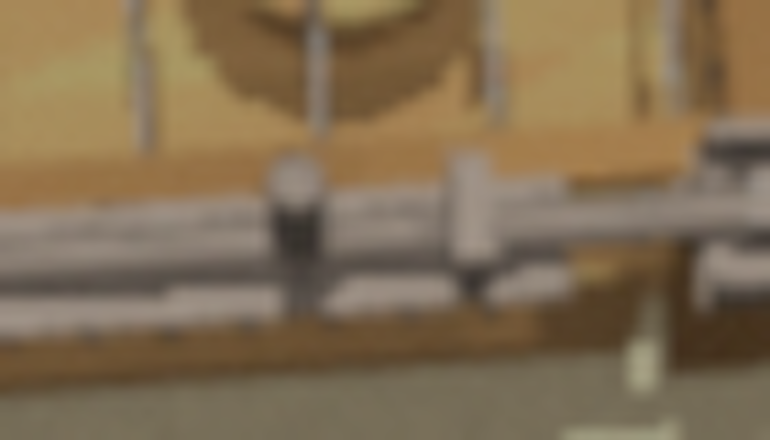

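View pics/s3b.png

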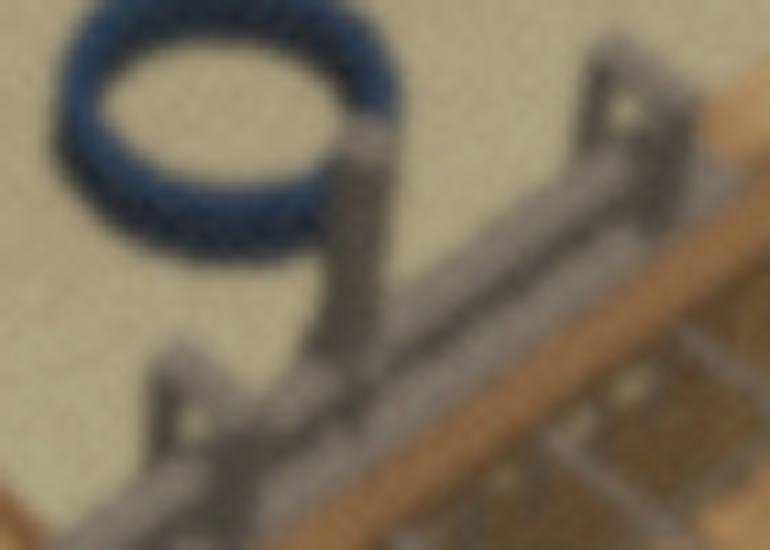

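Emit:
send_rows:
  increments:
    - {"dp":[0.02,0.005,0.007],"yaw":-0.5}
    - {"dp":[0.04,0.01,0.015],"yaw":-1.5}
    - {"dp":[0.065,0.015,0.024],"yaw":-2.5}
    - {"dp":[0.09,0.02,0.033],"yaw":-3.2}
    - {"dp":[0.115,0.025,0.042],"yaw":-3.7}
    - {"dp":[0.13,0.026,0.0475],"yaw":-3.7}
    - {"dp":[0.13,0.026,0.0475],"yaw":-3.7}
    - {"dp":[0.13,0.026,0.0475],"yaw":-3.7}
    - {"dp":[0.13,0.026,0.0475],"yaw":-3.7}
    - {"dp":[0.13,0.026,0.0475],"yaw":-3.7}

```text
time: 7.07
eef_pos: [0.5467, -0.0415, 0.1958]
tool_rot: [-90.0, -0.1, 5.7]
contact_force: [-0.6, 0.2, -0.1]
opening: 0.0554
```

```bash
python3 - <<'E'
from bench import monitor, cams
import cv2
o=monitor.get_obs();print(o['eef_pos'],o['tool_rot'],o['contact_force'],o['opening'],o['time'])
w=cams.grab_frame("wrist")[...,::-1]; cv2.imwrite("pics/w4.png",w)
E
```

```text
[ 0.54666702 -0.04147298  0.19581664] [-8.99913281e+01 -5.09875873e-02  5.67074300e+00] [-0.55482707  0.15998889 -0.05286943] 0.05538854294235858 7.0667
```

View pics/w4.png

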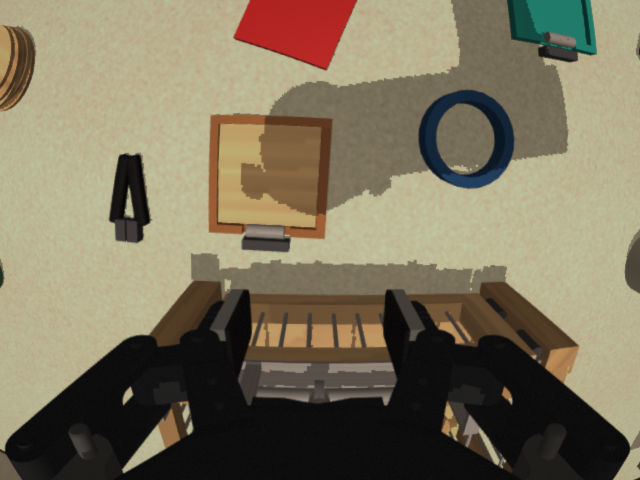

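The wrist view shows the sheet flat in the tray. The gate edge lies level in the image, so the yaw is aligned, and the handle at (319,385) is centred between the fingers. Next I move in and grip.

Emit:
send_rows:
  increments:
    - {"dp":[0.01,0,0],"yaw":0}
    - {"dp":[0.022,0,0],"yaw":0}
    - {"dp":[0.035,0,0],"yaw":0}
    - {"dp":[0.048,0,0],"yaw":0}
    - {"dp":[0.06,0,0],"yaw":0}
    - {"dp":[0.07,0,0],"yaw":0}
    - {"dp":[0.077,0,0],"yaw":0}
    - {"dp":[0.08,0,0],"yaw":0}
    - {"dp":[0.08,0,0],"yaw":0}
    - {"dp":[0.08,0,0],"yaw":0}

```text
time: 7.95
eef_pos: [0.6263, -0.0334, 0.1954]
tool_rot: [-90.0, -0.0, 5.7]
contact_force: [-0.1, -0.1, 0.5]
opening: 0.0553
```

```bash
python3 - <<'E'
from bench import monitor, cams
import cv2
o=monitor.get_obs();print(o['eef_pos'],o['tool_rot'],o['contact_force'],o['opening'],o['time'])
w=cams.grab_frame("wrist")[...,::-1]; cv2.imwrite("pics/w5.png",w)
s=cams.grab_frame("scene")[...,::-1]
cv2.imwrite("pics/s5.png",cv2.resize(s[200:330,310:440],None,fx=4.5,fy=4.5,interpolation=cv2.INTER_CUBIC))
E
```

```text
[ 0.62631032 -0.03336848  0.19541233] [-8.99899099e+01 -4.66696297e-03  5.67630753e+00] [-0.10231523 -0.06227699  0.47699236] 0.055252087129111345 7.95
```

View pics/w5.png

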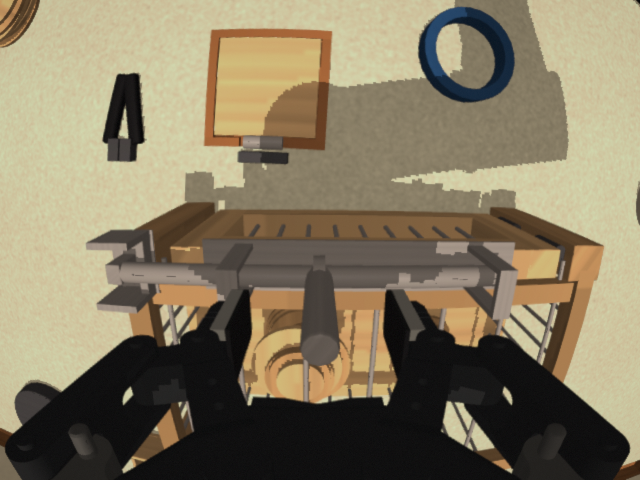

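View pics/s5.png

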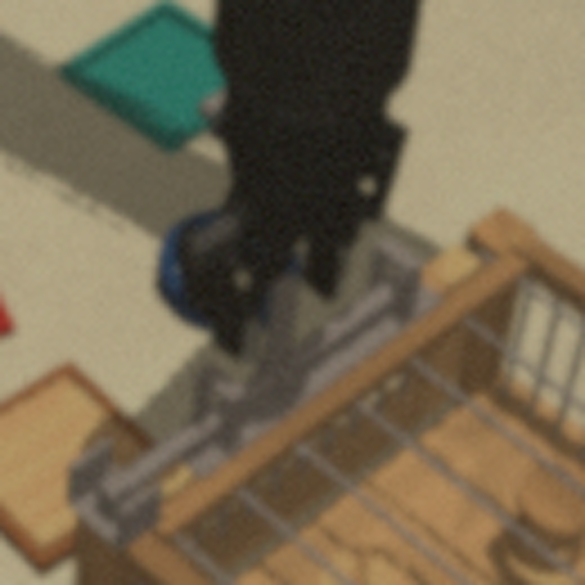

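```bash
python3 - <<'E'
from h import *
from bench import monitor
o=monitor.get_obs(); print(wplane(o,320,346,.23),wplane(o,115,275,.158),wplane(o,480,275,.158))
E
```

```text
[ 0.62413328 -0.0328068   0.23      ] [ 0.63927039 -0.14867745  0.158     ] [0.61814721 0.05575927 0.158     ]
```

The handle is within about 2 mm of the finger centre and the bolt's yaw measures about 5.8°. Gripping now.

Emit:
send_rows:
  increments:
    - {"dp":[0,0,0],"yaw":0}
    - {"dp":[0,0,0],"yaw":0}
    - {"dp":[0,0,0],"yaw":0}
    - {"dp":[0,0,0],"yaw":0}
    - {"dp":[0,0,0],"yaw":0}
    - {"dp":[0,0,0],"yaw":0}
    - {"dp":[0,0,0],"yaw":0}
    - {"dp":[0,0,0],"yaw":0}
    - {"dp":[0,0,0],"yaw":0}
    - {"dp":[0,0,0],"yaw":0}
  claw: 1
  newtons: 60

```text
time: 8.88
eef_pos: [0.6266, -0.0333, 0.1955]
tool_rot: [-90.0, -0.0, 5.7]
contact_force: [-1.8, 0.7, 3.4]
opening: 0.0126
```

Emit:
send_rows:
  increments:
    - {"dp":[0,-0.002,0],"yaw":0}
    - {"dp":[0,-0.004,0],"yaw":0}
    - {"dp":[0,-0.006,0],"yaw":0}
    - {"dp":[0,-0.008,0],"yaw":0}
    - {"dp":[0,-0.01,0],"yaw":0}
    - {"dp":[0,-0.012,0],"yaw":0}
    - {"dp":[0,-0.013,0],"yaw":0}
    - {"dp":[0,-0.0135,0],"yaw":0}
    - {"dp":[0,-0.0135,0],"yaw":0}
    - {"dp":[0,-0.0135,0],"yaw":0}

```text
time: 9.72
eef_pos: [0.6266, -0.0333, 0.2088]
tool_rot: [-90.0, 0.0, 5.7]
contact_force: [-0.3, 0.9, -0.2]
opening: 0.0125
```

```bash
python3 - <<'E'
from bench import monitor, cams
import cv2
o=monitor.get_obs();print(o['eef_pos'],o['tool_rot'],o['contact_force'],o['opening'],o['time'])
w=cams.grab_frame("wrist")[...,::-1]; cv2.imwrite("pics/w6.png",w)
s=cams.grab_frame("scene")[...,::-1]
cv2.imwrite("pics/s6.png",cv2.resize(s[240:330,310:420],None,fx=6,fy=6,interpolation=cv2.INTER_CUBIC))
E
```

```text
[ 0.62657499 -0.03327033  0.20877675] [-8.99933181e+01  2.47320776e-03  5.68743631e+00] [-0.31159568  0.91122507 -0.22864618] 0.012547484263992933 9.7167
```

View pics/w6.png

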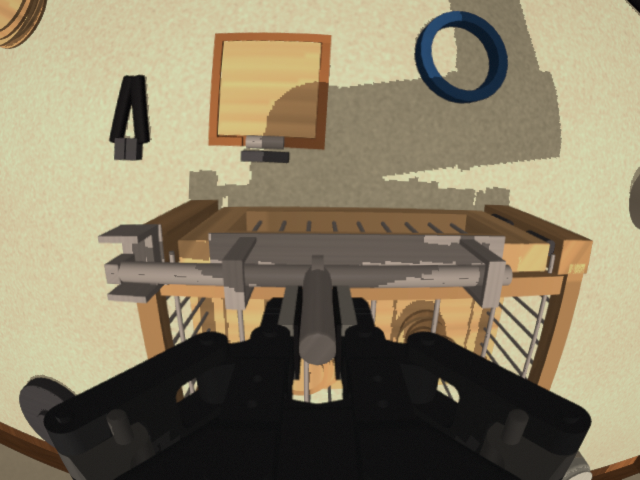

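View pics/s6.png

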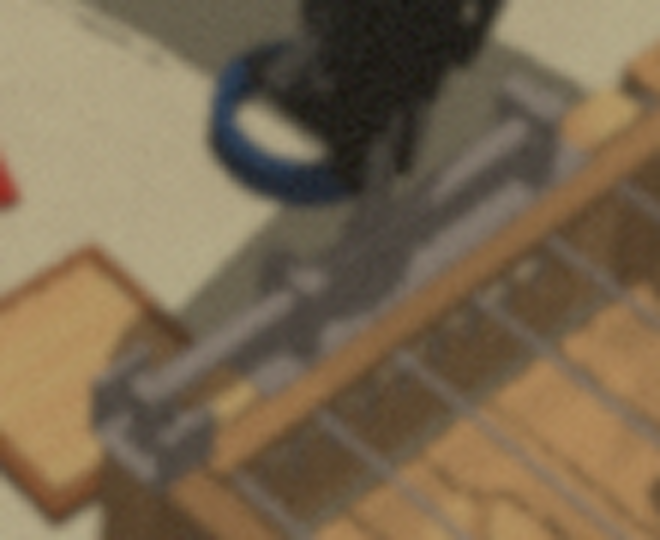

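The rod is visibly lifted within the keeper cheeks. Next I pull it back 36 mm along the bolt.

Emit:
send_rows:
  increments:
    - {"dp":[0,0,0.003],"yaw":0}
    - {"dp":[0,0,0.007],"yaw":0}
    - {"dp":[0,0,0.011],"yaw":0}
    - {"dp":[0,0,0.016],"yaw":0}
    - {"dp":[0,0,0.021],"yaw":0}
    - {"dp":[0,0,0.026],"yaw":0}
    - {"dp":[0,0,0.031],"yaw":0}
    - {"dp":[0,0,0.035],"yaw":0}
    - {"dp":[0,0,0.037],"yaw":0}
    - {"dp":[0,0,0.037],"yaw":0}

```text
time: 10.65
eef_pos: [0.6231, 0.0044, 0.2088]
tool_rot: [-90.0, -0.0, 5.7]
contact_force: [0.4, 1.2, -0.8]
opening: 0.0122
```

```bash
python3 - <<'E'
from bench import monitor, cams
import cv2
o=monitor.get_obs();print(o['eef_pos'],o['tool_rot'],o['contact_force'],o['opening'],o['time'])
w=cams.grab_frame("wrist")[...,::-1]; cv2.imwrite("pics/w7.png",w)
E
```

```text
[0.62305353 0.00436428 0.20877385] [-8.99675337e+01 -2.40762483e-02  5.73141801e+00] [ 0.37555403  1.2155246  -0.79562992] 0.01223450034810868 10.65
```

View pics/w7.png

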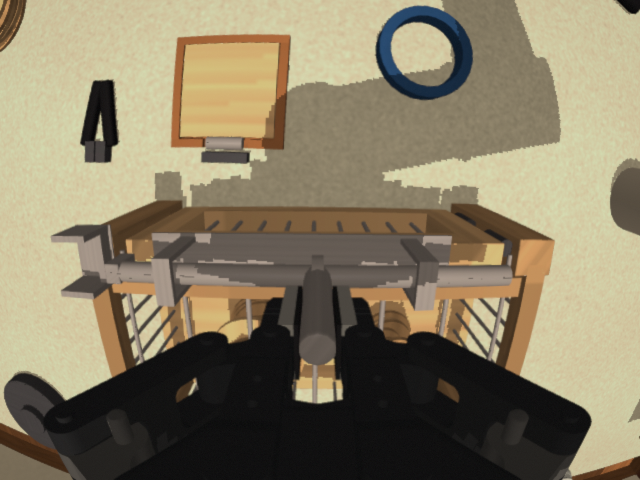

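The bolt's nose is clear of the keeper at left (110,272). Swinging the gate in two arcs about the hinge, r ≈ 0.126 m.

Emit:
send_rows:
  increments:
    - {"dp":[-0.0013,0,0],"yaw":0.6}
    - {"dp":[-0.0033,0,0],"yaw":1.5}
    - {"dp":[-0.0066,0,0.0002],"yaw":3}
    - {"dp":[-0.0099,0,0.0004],"yaw":4.5}
    - {"dp":[-0.0132,0,0.0007],"yaw":6}
    - {"dp":[-0.0164,0,0.0011],"yaw":7.5}
    - {"dp":[-0.0197,0,0.0016],"yaw":9}
    - {"dp":[-0.023,0,0.0021],"yaw":10.5}
    - {"dp":[-0.0262,0,0.0028],"yaw":12}
    - {"dp":[-0.0275,0,0.003],"yaw":12.6}

```text
time: 11.53
eef_pos: [0.5955, 0.0037, 0.2092]
tool_rot: [-90.0, -0.1, -7.0]
contact_force: [5.3, 0.8, -1.3]
opening: 0.0124
```

```bash
python3 - <<'E'
from bench import monitor, cams
import cv2
o=monitor.get_obs();print(o['eef_pos'],o['tool_rot'],o['contact_force'],o['opening'],o['time'])
w=cams.grab_frame("wrist")[...,::-1]; cv2.imwrite("pics/w8.png",w)
E
```

```text
[0.59545097 0.00371881 0.20918305] [-89.96701342  -0.09097203  -7.03411205] [ 5.25657904  0.79669531 -1.25285659] 0.012372344015189966 11.5333
```

View pics/w8.png

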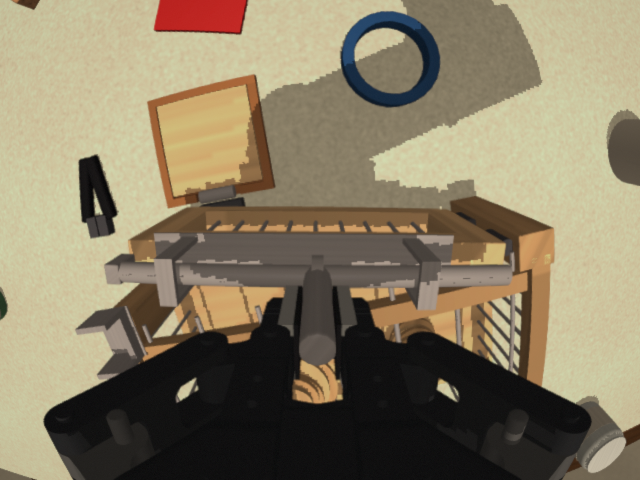

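The gate is swinging with the gripper (its edge is still level in the wrist view), the spring force is about 5 N, and the sheet is still flat. Second arc.

Emit:
send_rows:
  increments:
    - {"dp":[-0.0013,0,0],"yaw":0.6}
    - {"dp":[-0.0033,0,0],"yaw":1.5}
    - {"dp":[-0.0066,0,0.0002],"yaw":3}
    - {"dp":[-0.0099,0,0.0004],"yaw":4.5}
    - {"dp":[-0.0132,0,0.0007],"yaw":6}
    - {"dp":[-0.0164,0,0.0011],"yaw":7.5}
    - {"dp":[-0.0197,0,0.0016],"yaw":9}
    - {"dp":[-0.023,0,0.0021],"yaw":10.5}
    - {"dp":[-0.0262,0,0.0028],"yaw":12}
    - {"dp":[-0.0275,0,0.003],"yaw":12.6}

```text
time: 12.42
eef_pos: [0.5684, 0.0099, 0.209]
tool_rot: [-90.0, -0.1, -19.6]
contact_force: [5.7, -0.3, -1.4]
opening: 0.0125
```

Emit:
send_rows:
  increments:
    - {"dp":[0,0,0],"yaw":0}
    - {"dp":[0,0,0],"yaw":0}
    - {"dp":[0,0,0],"yaw":0}
    - {"dp":[0,0,0],"yaw":0}
    - {"dp":[0,0,0],"yaw":0}
    - {"dp":[0,0,0],"yaw":0}
    - {"dp":[0,0,0],"yaw":0}
    - {"dp":[0,0,0],"yaw":0}
    - {"dp":[0,0,0],"yaw":0}
    - {"dp":[0,0,0],"yaw":0}

```text
time: 13.25
eef_pos: [0.5686, 0.0098, 0.2089]
tool_rot: [-90.0, -0.0, -19.5]
contact_force: [5.7, -1.5, -1.4]
opening: 0.0122
```

```bash
python3 - <<'E'
from bench import monitor, cams
import cv2
o=monitor.get_obs();print(o['eef_pos'],o['tool_rot'],o['contact_force'],o['opening'],o['time'],o['dq'])
w=cams.grab_frame("wrist")[...,::-1]; cv2.imwrite("pics/w9.png",w)
s=cams.grab_frame("scene")[...,::-1]; cv2.imwrite("pics/s9.png",s)
E
```

```text
[0.56859344 0.00977432 0.20889415] [-9.00066354e+01 -3.10218388e-02 -1.95270326e+01] [ 5.74143743 -1.48453847 -1.41448105] 0.012217447312770701 13.25 [ 0.0724675  -0.00982293 -0.11671671  0.03897624 -0.03520839  0.02612448]
```

View pics/w9.png

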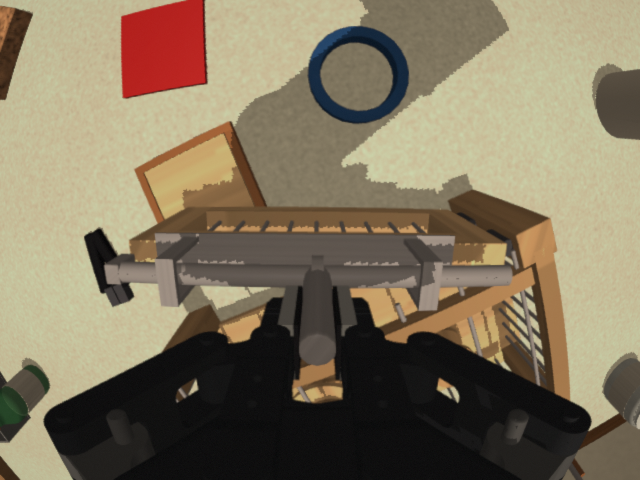

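View pics/s9.png

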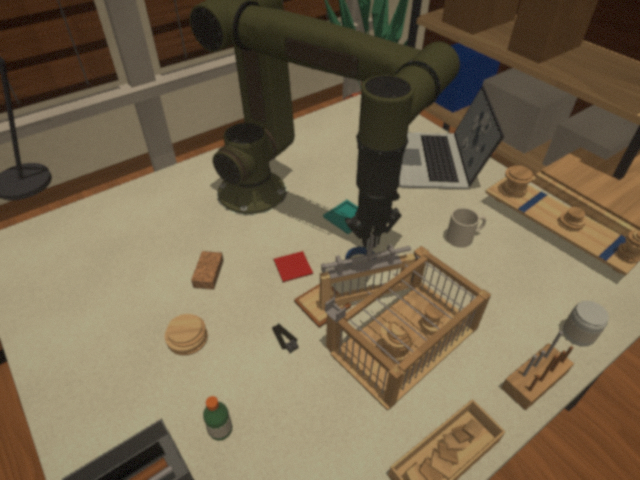

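The wrist view shows the gate edge level with the gripper, which has turned 25.2° from the shut pose. The arm is at rest, the sheet is flat in the tray, and the bystanders have not moved. Handing in.

```bash
python3 - <<'E'
from bench import workorder, monitor
print(workorder.finish_job()); o=monitor.get_obs(); print(o['time'],o['eef_pos'],o['contact_force'])
E
```

```text
the job is handed in; nothing more can be done
None
the job is handed in; nothing more can be done
```

The job is handed in: the gate stood about 25° open, with the gripper still holding the bolt handle. `finish_job` reports no verdict, so this rests on my own last checks.

- **Sheet:** I pressed it down with shut fingers, and they stopped at z = 12.1 mm under about 9 N. It looked flush in the tray afterwards.
- **Bolt:** I gripped the handle at 60 N, lifted it 13 mm and drew it back about 37 mm. The nose was clear of the keeper in the wrist picture.
- **Gate:** the gripper turned 25.2° with the gate, from 5.7° to −19.5° yaw. The gate edge stayed level in the wrist view, so the opening is inferred from the gripper, not read from the hinge joint.
- **Hold:** the arm was at rest with about 6 N of spring load on the fingers. The clock stood at about 13.3 s of the 48 s allowed.
- **Other things on the desk:** nothing looked moved in the last scene picture, but I did not measure the bystanders' positions. I saw no sign of the gate touching the sheet. In the last pictures the gate hid part of the sheet.

No check failed. The position estimates from the different cameras disagreed by 2–6 mm.

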